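# Fit the guard rail to the flip-down shelf panel

## Task

Fit the guard rail to the lowered front panel of the oak shelf: put every toggle post from the wooden block foot-first into a slot of its own in the panel until its collar lies flat on the wood, and turn it a full quarter turn so that its foot lies square across the slot underneath and holds. When all posts are locked, thread the square rod through the eyes of all of them, so that it sticks out well past the outermost posts at both ends. Leave the mate cup, the tin and the sugar bowl standing where they are.

Things in the scene. Friction and masses are not known exactly. Their poses are not given: they have to be found in the camera images.
- shelf: Oak shelf on short legs, fixed. Its front panel (110 mm deep along x, 260 wide along y, 12 thick) is flipped down level, top 110 mm above the counter, open below, with 4 through slots. Origin: on the counter below the middle of the row of slots; x points away from the robot to the shelf board behind the panel (x 62 to 212 mm, level with it, household things on it), y along the row of slots.
- slot0 (a point): Centre of the first slot (-99 mm along the shelf's y), at the panel's top face; axes as the shelf's. The slot is 40 mm long along y and 13 mm wide along x, and goes right through the panel.
- slot1 (a point): Centre of the second slot (-33 mm along the shelf's y), at the panel's top face; axes as the shelf's. The slot is 40 mm long along y and 13 mm wide along x, and goes right through the panel.
- slot2 (a point): Centre of the third slot (33 mm along the shelf's y), at the panel's top face; axes as the shelf's. The slot is 40 mm long along y and 13 mm wide along x, and goes right through the panel.
- slot3 (a point): Centre of the last slot (99 mm along the shelf's y), at the panel's top face; axes as the shelf's. The slot is 40 mm long along y and 13 mm wide along x, and goes right through the panel.
- block: Dark wooden parking block, fixed on the counter, 235 x 60 x 30 mm, origin at the centre of its underside, with four slots in a row along its x, 56 mm apart, in which the posts stand at the start with their collars on its top face.
- post0: Steel toggle post, 70 g (3 or 4 present, all alike). Origin: centre of the collar's underside; z up. Foot: crossbar 36 mm along x, 9 along y, z -23 to -15 mm. Shank 9 mm across, z -15 to 0. Collar disc 30 mm across, z 0 to 4. Stem to z 14. Square eye z 14 to 41, 27 wide along x, 10 thick along y. Flat grip tab z 41 to 65, 18 wide along x, 10 thick along y.
- post0_eye (a point): Centre of the 17 x 17 mm hole through this post's eye, 27.5 mm above the post's origin; the hole runs along the post's y (square to the foot). Axes as the post's. With the collar on the panel the foot is 3 mm clear below the panel and can turn.
- post1: Steel toggle post, 70 g (3 or 4 present, all alike). Origin: centre of the collar's underside; z up. Foot: crossbar 36 mm along x, 9 along y, z -23 to -15 mm. Shank 9 mm across, z -15 to 0. Collar disc 30 mm across, z 0 to 4. Stem to z 14. Square eye z 14 to 41, 27 wide along x, 10 thick along y. Flat grip tab z 41 to 65, 18 wide along x, 10 thick along y.
- post1_eye (a point): Centre of the 17 x 17 mm hole through this post's eye, 27.5 mm above the post's origin; the hole runs along the post's y (square to the foot). Axes as the post's. With the collar on the panel the foot is 3 mm clear below the panel and can turn.
- post2: Steel toggle post, 70 g (3 or 4 present, all alike). Origin: centre of the collar's underside; z up. Foot: crossbar 36 mm along x, 9 along y, z -23 to -15 mm. Shank 9 mm across, z -15 to 0. Collar disc 30 mm across, z 0 to 4. Stem to z 14. Square eye z 14 to 41, 27 wide along x, 10 thick along y. Flat grip tab z 41 to 65, 18 wide along x, 10 thick along y.
- post2_eye (a point): Centre of the 17 x 17 mm hole through this post's eye, 27.5 mm above the post's origin; the hole runs along the post's y (square to the foot). Axes as the post's. With the collar on the panel the foot is 3 mm clear below the panel and can turn.
- post3: Steel toggle post, 70 g (3 or 4 present, all alike). Origin: centre of the collar's underside; z up. Foot: crossbar 36 mm along x, 9 along y, z -23 to -15 mm. Shank 9 mm across, z -15 to 0. Collar disc 30 mm across, z 0 to 4. Stem to z 14. Square eye z 14 to 41, 27 wide along x, 10 thick along y. Flat grip tab z 41 to 65, 18 wide along x, 10 thick along y.
- post3_eye (a point): Centre of the 17 x 17 mm hole through this post's eye, 27.5 mm above the post's origin; the hole runs along the post's y (square to the foot). Axes as the post's. With the collar on the panel the foot is 3 mm clear below the panel and can turn.
- rod: Square dark-anodised aluminium rod, 320 mm long along its x, 10 x 10 mm, 70 g; origin at its middle, on its centre line (5 mm above the counter when lying there). Both ends alike. It lies loose on the counter to the right of the shelf.
- mate_cup: White ceramic mate cup 80 mm high, 74 mm across, with a steel bombilla standing in it, on the shelf board; origin under its base. Bystander.
- tin: Round steel tin canister 80 mm high, 84 mm across, on the shelf board; origin under its base. Bystander.
- sugar_bowl: Clear glass sugar bowl with lid, 80 mm across, 78 mm high, on the shelf board; origin under its base. Bystander.
There are look-alikes about, which are no part of the job. What is shaped like the post0 but green is not meant.

How it is judged:
On the way, in this order (a step that is already met when the one before it is completed fails the run):
1. every post stands in a slot with its collar on the panel and its foot turned across the slot (z of post0 in the frame of shelf between 0.106 and 0.114 m and x of post0 in the frame of shelf between -0.006 and 0.006 m and y of post0 in the frame of shelf between -0.12 and 0.12 m and angle between each of post0, post1, post2, post3's own z axis and vertical below 0.12 rad and angle between the x axis of each of post0, post1, post2, post3 and the y axis of shelf, either way round above 1.25 rad and z of post1 in the frame of shelf between 0.106 and 0.114 m and x of post1 in the frame of shelf between -0.006 and 0.006 m and y of post1 in the frame of shelf between -0.12 and 0.12 m and z of post2 in the frame of shelf between 0.106 and 0.114 m and x of post2 in the frame of shelf between -0.006 and 0.006 m and y of post2 in the frame of shelf between -0.12 and 0.12 m and z of post3 in the frame of shelf between 0.106 and 0.114 m and x of post3 in the frame of shelf between -0.006 and 0.006 m and y of post3 in the frame of shelf between -0.12 and 0.12 m), for 0.2 s.
2. the rod runs through the eyes of all posts (x of post0_eye in the frame of rod between -0.15 and 0.15 m and y of post0_eye in the frame of rod between -0.009 and 0.009 m and z of post0_eye in the frame of rod between -0.009 and 0.009 m and x of post1_eye in the frame of rod between -0.15 and 0.15 m and y of post1_eye in the frame of rod between -0.009 and 0.009 m and z of post1_eye in the frame of rod between -0.009 and 0.009 m and x of post2_eye in the frame of rod between -0.15 and 0.15 m and y of post2_eye in the frame of rod between -0.009 and 0.009 m and z of post2_eye in the frame of rod between -0.009 and 0.009 m and x of post3_eye in the frame of rod between -0.15 and 0.15 m and y of post3_eye in the frame of rod between -0.009 and 0.009 m and z of post3_eye in the frame of rod between -0.009 and 0.009 m), for 0.2 s.
At the end, for the whole second after the job is handed in: Every post present stands upright (within 7 degrees) in a panel slot, its collar within 4 mm of the panel's top, its foot within 18 degrees of square across the slot; the rod runs through the eye of every post and reaches at least 10 mm beyond the middle of each outermost eye; all at rest (all of step 1 and all of step 2 and linear speed of each of rod, post0, post1, post2, post3 below 0.02 m/s); the robot touches nothing.
It fails at once if the mate cup is shoved (over 40 mm) or tipped (distance of mate_cup from where it was at the start of the episode above 0.04 m or angle between mate_cup's own z axis and vertical above 0.5 rad).
It fails at once if the tin is shoved (over 40 mm) or tipped (distance of tin from where it was at the start of the episode above 0.04 m or angle between tin's own z axis and vertical above 0.5 rad).
It fails at once if the sugar bowl is shoved (over 40 mm) or tipped (distance of sugar_bowl from where it was at the start of the episode above 0.04 m or angle between sugar_bowl's own z axis and vertical above 0.5 rad).
Of post0, post1, post2, post3 only 3 to 4 are there at a start; the rules pass over those that are not, and their reading is None.
At some moment in a run one of rod may be knocked a few centimetres aside while the robot is not near it.
Once in a run the grip may slacken for a moment while it holds something.
It also fails if it takes over 210 s, if anything falls off the work surface, if the arm or the gripper's body presses on something with over 40 N, if the wrist force passes 120 N, or if a joint passes its speed limit or range.

## Robot

A 7-joint arm with a two-finger parallel gripper is mounted at the origin on the work surface. World frame = base frame: x ahead of the robot, y to its left, z up, the work surface at z = 0. Lengths are in m, angles in rad, forces in N, time in s.
With the tool pointing down it reaches from about 0.425 to 0.925 m from the base axis. Payload 6.8 kg.
Tool frame: the origin (TCP) lies on the mounting face of the last link; the fingertips stand 173 mm ahead of it and the grasp point (between the pads) lies 155 mm ahead of it; z points along the fingers, y is the line along which they close (so a half turn about z gives the same grasp; the last joint's range is limited). The gripper opens to 85 mm and grips with 20 to 120 N. Pads are 22 mm wide; open, the fingers measure 114 mm over their backs; the gripper's body (76 mm by 85 mm) begins 54 mm behind the grasp point. The pads swing forward as they close: fully open they stand 13 mm farther back than shut.
Start: joints at [-1.223, 0.477, 0.022, 1.555, -0.011, 1.109, -0.083], TCP at [0.297, 0.606, 0.405] pointing down, gripper open.
Joint ranges: [-2.96, 2.96], [-0.34, 2.1], [-1.41, 1.46], [0.24, 2.44], [-1.37, 4.51], [0.17, 1.92], [-2.96, 2.96]. Speed limits (rad/s): [2.39, 2.39, 3.14, 3.14, 3.14, 3.14, 3.14].

## Interface

Orientations are given as a unit quaternion [w, x, y, z].
In Python, from station import bot gives the robot as it stands. The module is installed in compiled form; this text tells all that it offers.
- The arm moves only by the shell command python3 -m pendant 'ROWS' [FORCE]. ROWS is JSON, a list of rows, each a list of 5 numbers: the finger opening in m, from 0 to 0.0854, then the shift along the tool's x, y, z in m, then the turn about the tool's z in degrees. In form: [[jaw, x, y, z, yaw], ...]. A call has 1 to 12 rows; each row shifts and turns the commanded pose from where the row before left it, along the tool's axes as they then stand; what a row does not reach is not made up. A row lasts 1/12 s, in which the tool goes at most 41.7 mm and 7.16 degrees, less where a joint would pass 70% of its speed; a pose out of reach is approached as far as the arm can. A call with a gripper value outside its range is refused whole. The fingers move at their own pace and stop on an object; FORCE is the grip in N (left out, the last holds). Time passes only in rows, so rows that do not move let the fingers close. It gives the time, the measured TCP pose, the force, the opening and the grip force at its end, in the units of the state.
- bot.get_obs(): the state, without advancing time (a new reading comes with each control period).
- bot.read_camera(name): name is "scene" or "top"; returns (picture, depth): 420x560x3 uint8, blue, green, red; 420x560 float32, m along the optical axis (not along the pixel's ray), 0 where there is no reading.
- bot.camera_model(name): a dict with "intrinsics" (3x3 intrinsics, pixels), "R" (3x3) and "t" (3): a world point X has camera coordinates R X + t. Camera axes: x right, y down, z forward; pixel columns grow to the right and rows downward; lengths in m; the calibration is good to about 2 mm. A picture is of the moment at which its call begins. camera_model takes no time and is no camera call.
- bot.hand_in(): hands the job in; it is judged then, once.
Trained networks look in the newest picture that a camera, given by its name, has taken for a name from the list of things; names that differ only in an ending like _2 or _b are one class to them, and where a whole thing is asked for, a point or a joint stands for the part that bears it (a point fixed in the world has none). Each returns a list of dicts, best first, with "score" (0 to 1); they miss things now and then, are a little off and sometimes report something else, mostly with a low value. They report only what shows in the picture. A call takes as long as a camera call. They do not tell look-alikes from the thing itself.
- bot.boxes_of(name, camera): "at" ([column, row] in pixels, amid what is visible of it).
- bot.trace(name, camera): "mask" (420x560 bool, what is visible of it) and "at" ([column, row] in pixels, amid what is visible of it).
- bot.pinpoint(name, camera): "at" ([column, row] in pixels: a listed point, or the origin of a listed thing).
The state is a dict: "t": time; "q": joint angles; "joint_vel": joint speeds; "joint_torque": joint torques, N m; "eef_pos": TCP position; "tool_rot": TCP orientation; "contact_force": force on the tool from outside, world axes, zero at the start; "torque": the same for the moment, N m; "gripper_width": opening from 0.0 (shut) to 1.0 (fully open); "grasp_force": force on a finger pad.
Only numpy, scipy, OpenCV 4.12 (cv2) and the standard library are available. Lean on these libraries where they do the work, as an engineer would, in place of code of your own. Each camera call takes 0.05 s, during which the arm holds its last target. There are 200 camera calls.

## Working session

There is one attempt and no reset: what is moved stays moved. The work goes in short steps, Python scripts to look and compute and a shell command to move; the robot and the scene stay as the last step left them, time stands still between calls to the robot, and variables do not carry over. Pictures are saved under pics/ and viewed, at most 14 in all, crops included, and the job is handed in when it is done.

```bash
mkdir -p pics
cat > h.py <<'E'
import numpy as np, cv2
from station import bot
from scipy.spatial.transform import Rotation as R
def cam(n):
    m=bot.camera_model(n); return np.array(m["intrinsics"]),np.array(m["R"]),np.array(m["t"])
def ray(n,uv,z):
    K,Rr,t=cam(n); d=Rr.T@np.linalg.inv(K)@np.array([uv[0],uv[1],1.]); c=-Rr.T@t
    return c+d*(z-c[2])/d[2]
def cloud(n,depth):
    K,Rr,t=cam(n); v,u=np.indices(depth.shape); 
    p=np.stack([(u-K[0,2])/K[0,0]*depth,(v-K[1,2])/K[1,1]*depth,depth],-1)
    return (p-t)@Rr
def proj(n,X):
    K,Rr,t=cam(n); c=K@(Rr@np.asarray(X)+t); return c[:2]/c[2]
def state():
    o=bot.get_obs(); r=R.from_quat(np.roll(o["tool_rot"],-1)).as_matrix()
    return o,np.array(o["eef_pos"]),r
E
python3 - <<'E'
from h import *
for n in ("scene","top"):
    im,d=bot.read_camera(n); cv2.imwrite(f"pics/{n}0.png",im); np.save(f"{n}0.npy",d)
    K,Rr,t=cam(n); print(n,K.round(0).tolist(),(-Rr.T@t).round(3),Rr[2].round(2))
o,p,r=state(); print(o,r.round(3))
for nm in ["slot0","slot3","post0","post0_eye","rod","block","shelf"]:
    for n in ("top","scene"):
        l=bot.pinpoint(nm,n); print(nm,n,[(np.round(x["at"]).tolist(),round(x["score"],2)) for x in l][:6])
E
```

```text
scene [[401.0, 0.0, 281.0], [0.0, 401.0, 214.0], [0.0, 0.0, 1.0]] [ 0.989 -0.238  0.704] [-0.58  0.29 -0.76]
top [[410.0, 0.0, 275.0], [0.0, 410.0, 206.0], [0.0, 0.0, 1.0]] [0.449 0.019 1.057] [ 0.08 -0.02 -1.  ]
{'t': 0.1, 'q': array([-1.22312127,  0.47771836,  0.0223579 ,  1.55633361, -0.01149572,
        1.10928892, -0.08314388]), 'joint_vel': array([-0.00101528, -0.00247725,  0.00061431, -0.0005607 , -0.00058134,
        0.0007817 ,  0.00082527]), 'joint_torque': array([ 3.61720617e-03, -5.97764111e+01,  1.61308195e+00, -2.81951076e+01,
        1.26834575e-02,  5.04514479e-03, -3.22596759e-05]), 'eef_pos': array([0.29699944, 0.60588043, 0.40383039]), 'tool_rot': array([-1.19926532e-04,  2.25937295e-01,  9.74141511e-01, -8.00984869e-04]), 'contact_force': array([ 0.44125048, -0.26411939, -0.24857931]), 'torque': array([-0.02384798, -0.01472974, -0.00772442]), 'grasp_force': 0.0, 'gripper_width': 0.9997853805979693} [[-0.898  0.44  -0.001]
 [ 0.44   0.898 -0.002]
 [-0.    -0.002 -1.   ]]
slot0 top [([254.0, 207.0], 0.93), ([282.0, 205.0], 0.84), ([312.0, 204.0], 0.83), ([225.0, 212
[... 404 characters left out ...]
74), ([330.0, 188.0], 0.71)]
post0 top [([169.0, 210.0], 0.69), ([161.0, 233.0], 0.66), ([172.0, 191.0], 0.53), ([180.0, 289.0], 0.5), ([159.0, 256.0], 0.43), ([254.0, 210.0], 0.2)]
post0 scene [([373.0, 180.0], 0.82), ([333.0, 147.0], 0.79), ([394.0, 212.0], 0.62), ([382.0, 192.0], 0.61)]
post0_eye top [([157.0, 260.0], 0.54), ([170.0, 294.0], 0.43)]
post0_eye scene [([369.0, 152.0], 0.8), ([338.0, 141.0], 0.57), ([372.0, 235.0], 0.2)]
rod top [([402.0, 212.0], 0.96)]
rod scene [([127.0, 294.0], 0.95)]
block top [([162.0, 260.0], 0.71), ([168.0, 223.0], 0.67)]
block scene [([378.0, 193.0], 0.57)]
shelf top [([272.0, 210.0], 0.87)]
shelf scene [([287.0, 240.0], 0.61), ([282.0, 283.0], 0.42)]
```

View pics/top0.png

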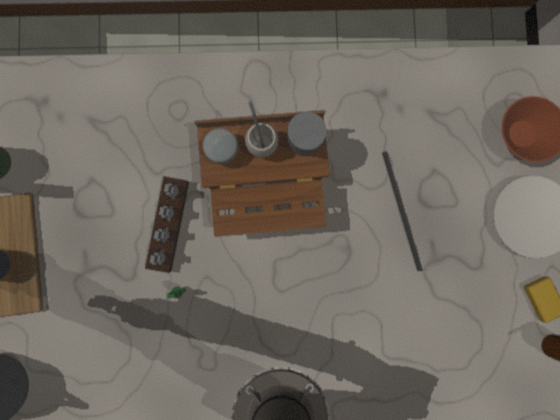

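View pics/scene0.png

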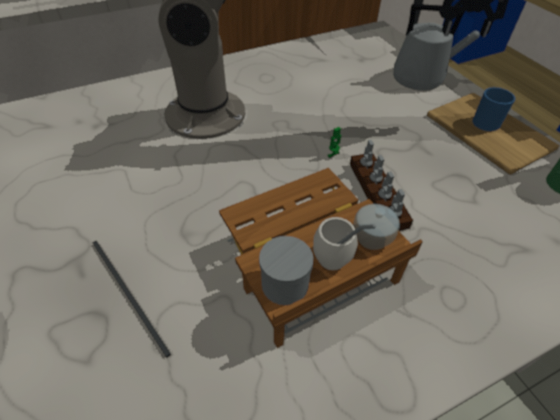

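Run:
```python
from h import *
def rays(n,uv,z): return np.array([ray(n,p,z) for p in uv])
for n in ("top","scene"):
    d=np.load(n+"0.npy"); im=cv2.imread(f"pics/{n}0.png"); c=cloud(n,d); z=c[...,2]
    l=bot.pinpoint("slot0",n); pts=np.array([ray(n,x["at"],.11) for x in l if x["score"]>.6]); pts=pts[np.argsort(pts[:,1])]
    print(n,"pinpoint slots",pts.round(4).tolist())
    ctr=pts.mean(0)
    for p in pts:
        u,v=np.round(proj(n,p)).astype(int)
        # local window: holes
        uv=[(uu,vv) for uu in range(u-16,u+17) for vv in range(v-12,v+13) if z[vv,uu]<.106]
        q=rays(n,uv,.11) if uv else np.zeros((0,3))
        q=q[(np.hypot(q[:,0]-p[0],q[:,1]-p[1])<.028)]
        print(len(q), q.mean(0).round(4), (q.max(0)-q.min(0)).round(3), "gt",len(q)*0)
    m=((z>.1)&(z<.12)&(abs(c[...,0]-ctr[0])<.25)&(abs(c[...,1]-ctr[1])<.2))
    print("z panel",np.median(z[m]), m.sum())
    P=c[m][:,:2].astype(np.float32); r=cv2.minAreaRect(P); print(r)
    # posts / block
    m2=(c[...,1]>ctr[1]+.15)&(c[...,1]<ctr[1]+.4)&(abs(c[...,0]-ctr[0])<.25)
    tab=m2&(z>.08)&(z<.1); k,lab,st,ce=cv2.connectedComponentsWithStats(tab.astype(np.uint8))
    for i in range(1,k):
        if st[i,4]>4:
            q=c[lab==i]; print("tab",st[i,4],q.mean(0).round(4),q[:,2].max().round(4),im[lab==i].mean(0).round(0), q.min(0).round(3),q.max(0).round(3))
    b=m2&(z>.025)&(z<.035); print("block",cv2.minAreaRect(c[b][:,:2].astype(np.float32)),np.median(z[b]))
    rd=(c[...,1]<ctr[1]-.15)&(c[...,1]>ctr[1]-.5)&(abs(c[...,0]-ctr[0])<.3)&(im.max(2)<70)&(z<.02)&(z>-.01)
    k,lab,st,ce=cv2.connectedComponentsWithStats(rd.astype(np.uint8))
    i=1+np.argmax(st[1:,4]); q=c[lab==i]; print("rod",st[i,4],cv2.minAreaRect(q[:,:2].astype(np.float32)),np.median(q[:,2]))
    x0,y0,x1,y1=(145,160,340,310) if n=="top" else (210,120,430,260)
    cr=cv2.convertScaleAbs(im[y0:y1,x0:x1],alpha=1.6); cv2.imwrite(f"pics/{n}0c.png",cv2.resize(cr,None,fx=3.6,fy=3.6,interpolation=cv2.INTER_CUBIC))
```

```text
top pinpoint slots [[0.5235, -0.0889, 0.11], [0.5217, -0.0193, 0.11], [0.5202, 0.0475, 0.11], [0.5096, 0.1131, 0.11]]
99 [ 0.523  -0.0854  0.11  ] [0.024 0.052 0.   ] gt 0
106 [ 0.5203 -0.018   0.11  ] [0.044 0.044 0.   ] gt 0
98 [0.5153 0.0473 0.11  ] [0.024 0.042 0.   ] gt 0
101 [0.5111 0.1138 0.11  ] [0.039 0.051 0.   ] gt 0
z panel 0.10948375570302671 9871
((0.5925772786140442, 0.019521817564964294), (0.2602885067462921, 0.3001250922679901), 3.459153175354004)
tab 43 [0.5723 0.2512 0.0924] 0.0996 [86. 88. 88.] [0.564 0.245 0.081] [0.581 0.258 0.1  ]
tab 45 [0.5184 0.2636 0.0913] 0.0968 [85. 87. 87.] [0.51  0.259 0.081] [0.527 0.271 0.097]
tab 44 [0.4637 0.2761 0.092 ] 0.0985 [86. 87. 87.] [0.455 0.271 0.081] [0.473 0.283 0.098]
tab 44 [0.4073 0.286  0.0921] 0.098 [85. 86. 86.] [0.399 0.281 0.08 ] [0.416 0.292 0.098]
tab 36 [0.3211 0.2462 0.0865] 0.09 [52. 82. 50.] [0.317 0.237 0.082] [0.326 0.256 0.09 ]
block ((0.4597175717353821, 0.2723250389099121), (0.09473203867673874, 0.3003542125225067), 87.01432037353516) 0.029256817705896037
rod 528 ((0.5076782703399658, -0.33200052380561
[... 575 characters left out ...]
2482 0.0856] 0.0894 [37. 75. 29.] [0.314 0.24  0.08 ] [0.329 0.258 0.089]
tab 54 [0.4102 0.2878 0.09  ] 0.097 [83. 85. 83.] [0.399 0.283 0.08 ] [0.419 0.294 0.097]
tab 60 [0.4664 0.2778 0.09  ] 0.0967 [80. 83. 81.] [0.454 0.272 0.081] [0.475 0.285 0.097]
tab 63 [0.5211 0.2652 0.0902] 0.0972 [81. 84. 82.] [0.509 0.261 0.08 ] [0.53  0.271 0.097]
tab 70 [0.5754 0.2527 0.0906] 0.0971 [82. 84. 82.] [0.564 0.248 0.08 ] [0.584 0.26  0.097]
block ((0.5212519764900208, 0.25136762857437134), (0.1006522923707962, 0.413358211517334), 80.1424331665039) 0.03023014532145083
rod 682 ((0.5092426538467407, -0.3283459544181824), (0.3181675672531128, 0.009263016283512115), 13.772302627563477) 0.0093811133787346
```

View pics/top0c.png

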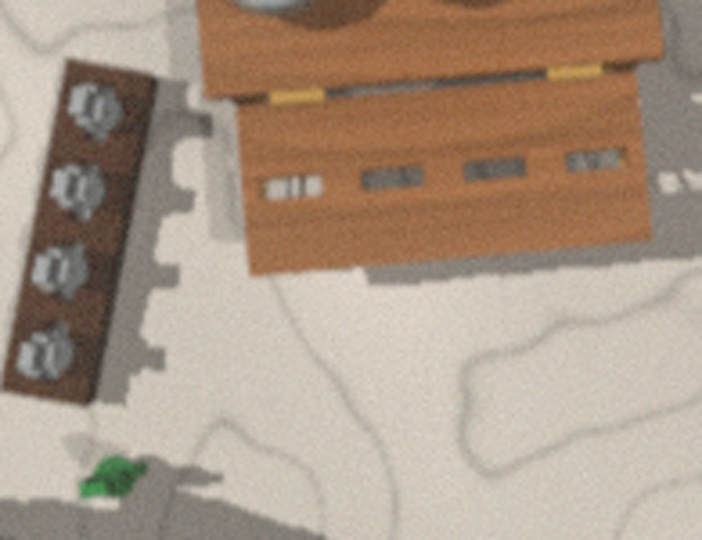

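View pics/scene0c.png

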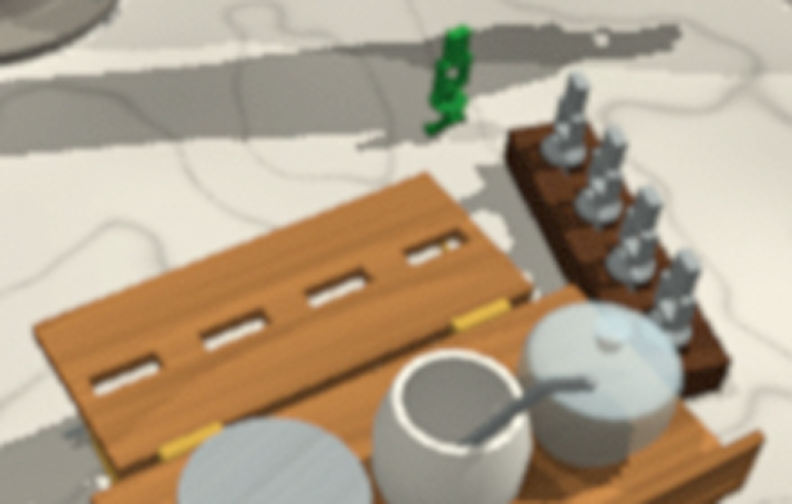

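The pictures show four steel posts in the block (top view columns 157–171, rows 190–258) with their tabs wide along the row. The green decoy is at (176,293), the four slots at (227–311, 205–212), and the rod at (402,212). Next I'll refine the tabs.

Run:
```python
from h import *
for n in ("top","scene"):
    d=np.load(n+"0.npy"); c=cloud(n,d); z=c[...,2]
    tops=[]
    for g in [(.409,.287),(.465,.277),(.5197,.2644),(.574,.252)]:
        m=(np.hypot(c[...,0]-g[0],c[...,1]-g[1])<.016)&(z>.091)&(z<.101)
        uv=np.argwhere(m)[:,::-1]; q=np.array([ray(n,p,.095) for p in uv]); r=cv2.minAreaRect(q[:,:2].astype(np.float32))
        tops.append(q.mean(0)[:2]); e,V=np.linalg.eigh(np.cov(q[:,:2].T)); a=np.degrees(np.arctan2(V[1,1],V[0,1]))
        print(n,len(q),q.mean(0)[:2].round(4),np.round(r[1],3),"axis",round((a+90)%180-90,1))
    v=tops[3]-tops[0]; print("row",np.degrees(np.arctan2(v[1],v[0])).round(2),np.linalg.norm(v)/3, np.mean(tops,0).round(4))
```

```text
top 32 [0.4076 0.2866] [0.009 0.016] axis -13.6
top 32 [0.4638 0.2765] [0.009 0.019] axis 0.1
top 30 [0.5184 0.2643] [0.009 0.017] axis -8.1
top 32 [0.5727 0.2516] [0.01  0.017] axis -9.8
row -11.98 0.05625012829613122 [0.4906 0.2698]
scene 27 [0.4088 0.2884] [0.011 0.02 ] axis -15.4
scene 30 [0.4661 0.2783] [0.011 0.021] axis -23.0
scene 32 [0.521  0.2658] [0.011 0.022] axis -16.4
scene 37 [0.5746 0.2538] [0.018 0.013] axis -19.6
row -11.79 0.05645338484312981 [0.4926 0.2716]
```

```bash
cat > go.py <<'E'
import sys
from h import *
# go.py x y z toolYangle : prints yaw, then shift in tool axes after yaw
x,y,z,a=map(float,sys.argv[1:5]); o,p,r=state()
cur=np.degrees(np.arctan2(r[1,1],r[0,1])); dy=-(((a-cur)+180)%360-180)
r2=r@R.from_euler('z',dy,degrees=True).as_matrix()
print("t",round(o["t"],2),"p",p.round(4),"yang",cur.round(2),"tilt",np.degrees(np.arccos(-r[2,2])).round(2),"w",round(o["gripper_width"]*85.4,1),"gf",round(o["grasp_force"],1),"F",np.round(o["contact_force"],1),"q7",round(o["q"][6],2))
print("yaw",dy.round(2),"shift mm",(r2.T@(np.array([x,y,z])-p)*1000).round(1))
E
python3 go.py .5738 .2534 .30 78.1
```

```text
t 0.9 p [0.2971 0.6061 0.4048] yang 63.88 tilt 0.01 w 85.5 gf 0.0 F [-0.6 -0.2 -0.2] q7 -0.08
yaw -14.22 shift mm [-343.5 -288.1  104.7]
```

```bash
python3 -m pendant '[[0.04,0,0,0,-7.1],[0.04,0,0,0,-7.1],[0.04,-0.025,-0.021,0,0],[0.04,-0.025,-0.021,0,0],[0.04,-0.025,-0.021,0,0],[0.04,-0.025,-0.021,0,0],[0.04,-0.025,-0.021,0,0],[0.04,-0.025,-0.021,0,0],[0.04,-0.025,-0.021,0,0],[0.04,-0.025,-0.021,0,0],[0.04,-0.025,-0.021,0.02,0],[0.04,-0.025,-0.021,0.02,0]]' 60 >/dev/null; python3 -m pendant '[[0.04,-0.025,-0.021,0.02,0],[0.04,-0.025,-0.021,0.02,0],[0.04,-0.025,-0.021,0.015,0],[0.04,-0.018,-0.015,0.01,0],[0.04,0,0,0,0],[0.04,0,0,0,0]]'; python3 go.py .5738 .2534 .236 78.1
```

```text
t: 2.4
eef_pos: [0.5741, 0.2516, 0.299]
tool_rot: [-0.0, 0.106, 0.994, -0.001]
contact_force: [0.5, 0.3, 0.1]
gripper_width: 0.461
grasp_force: 0.0
t 2.4 p [0.5741 0.2516 0.299 ] yang 77.88 tilt 0.09 w 39.4 gf 0.0 F [0.5 0.3 0.1] q7 0.89
yaw -0.22 shift mm [ 0.6  1.8 63. ]
```

```bash
python3 -m pendant '[[0.04,0,0.002,0.02,0],[0.04,0,0,0.02,0],[0.04,0,0,0.015,0],[0.04,0,0,0.008,0],[0.04,0,0,0,0],[0.01,0,0,0,0],[0.0,0,0,0,0],[0.0,0,0,0,0],[0.0,0,0,0,0],[0.0,0,0,0,0]]' 60;  python3 go.py .5738 .2534 .236 78.1; python3 -m pendant '[[0.0,0,0,-0.01,0],[0.0,0,0,-0.03,0],[0.0,0,0,-0.03,0],[0.0,0,0,-0.03,0],[0.0,0,0,-0.02,0],[0.0,0,0,-0.01,0]]'; python3 go.py .5135 .1145 .36 3.4
```

```text
t: 3.23
eef_pos: [0.5739, 0.2556, 0.2375]
tool_rot: [0.0, 0.104, 0.995, 0.0]
contact_force: [-0.5, -1.3, 2.5]
gripper_width: 0.106
grasp_force: 61.1
t 3.23 p [0.5739 0.2556 0.2375] yang 78.08 tilt 0.07 w 9.0 gf 61.1 F [-0.5 -1.3  2.5] q7 0.89
yaw -0.02 shift mm [-0.4 -2.1  1.4]
t: 3.73
eef_pos: [0.5743, 0.2556, 0.371]
tool_rot: [0.002, 0.104, 0.995, 0.002]
contact_force: [1.3, -0.2, -1.0]
gripper_width: 0.106
grasp_force: 60.8
t 3.73 p [0.5743 0.2556 0.371 ] yang 78.07 tilt 0.32 w 9.0 gf 60.8 F [ 1.3 -0.2 -1. ] q7 0.88
yaw 74.67 shift mm [-137.2  -69.2   10.3]
```

```bash
python3 -m pendant '[[0,0,0,0,6.79],[0,0,0,0,6.79],[0,0,0,0,6.79],[0,0,0,0,6.79],[0,0,0,0,6.79],[0,0,0,0,6.79],[0,0,0,0,6.79],[0,0,0,0,6.79],[0,0,0,0,6.79],[0,0,0,0,6.79],[0,0,0,0,6.79]]' >/dev/null; python3 -m pendant '[[0,-0.025,-0.013,0.003,0],[0,-0.03,-0.015,0.003,0],[0,-0.03,-0.015,0.002,0],[0,-0.03,-0.015,0.002,0],[0,-0.022,-0.011,0,0],[0,0,0,0,0],[0,0,0,0,0]]' >/dev/null; python3 go.py .5135 .1145 .36 3.4
cat > held.py <<'E'
from h import *
o,p,r=state()
ax,ay=r[:,0],r[:,1]
for n in ("scene","top"):
    im,d=bot.read_camera(n); c=cloud(n,d); q=c.reshape(-1,3); q=q[d.reshape(-1)>0]
    l=(q-p)@r; # tool frame
    cx=l[np.abs(l[:,0])<.03]; cx=cx[np.abs(cx[:,1])<.03]
    ok=[]
    for nm,z0,z1 in (("collar",.200,.208),("foot",.219,.231),("eye",.166,.192)):
        s=cx[(cx[:,2]>z0)&(cx[:,2]<z1)]
        if len(s)>3: print(n,nm,len(s),"x",(s[:,0].min()*1e3).round(1),(s[:,0].max()*1e3).round(1),"y",(s[:,1].min()*1e3).round(1),(s[:,1].max()*1e3).round(1))
    print(n,"lowest", (cx[cx[:,2]<.245][:,2].max()*1e3).round(1))
    cv2.imwrite(f"pics/held_{n}_{o['t']:.1f}.png",im)
    u,v=np.round(proj(n,p+r[:,2]*.2)).astype(int)
    cr=im[max(0,v-50):v+50,max(0,u-65):u+65]; cv2.imwrite(f"pics/hc_{n}.png",cv2.convertScaleAbs(cv2.resize(cr,None,fx=4,fy=4,interpolation=cv2.INTER_CUBIC),alpha=1.4))
E
python3 held.py; python3 -c "
import cv2,numpy as np
cv2.imwrite('pics/hc1.png',np.vstack([cv2.imread('pics/hc_scene.png')[:300],cv2.imread('pics/hc_top.png')[:300]]))"
```

```text
t 5.23 p [0.5123 0.1131 0.3567] yang 3.23 tilt 0.04 w 8.9 gf 60.8 F [-0.   1.5 -0.5] q7 -0.13
yaw -0.17 shift mm [ 1.3  1.3 -3.3]
scene collar 96 x -10.7 19.1 y -8.3 17.1
scene foot 71 x -14.6 22.2 y -2.2 7.6
scene eye 107 x -10.8 17.9 y -8.1 17.9
scene lowest 245.0
top lowest 244.9
```

View pics/hc1.png

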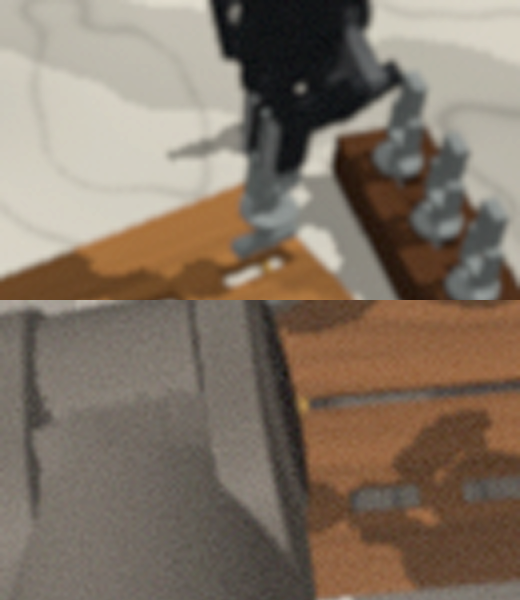

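The held post hangs upright over the last slot, with its foot just above it in the scene view (crop at about (250,245)). In the scene frame it needs a correction of about -1.8 / -1.2 mm.

```bash
python3 -m pendant '[[0,-0.0018,-0.0012,0,-0.2],[0,0,0,0.006,0],[0,0,0,0.006,0],[0,0,0,0.004,0],[0,0,0,0.003,0],[0,0,0,0.003,0],[0,0,0,0,0],[0,0,0,0,0]]'; python3 go.py .5135 .1145 .3175 3.4
```

```text
t: 6.0
eef_pos: [0.5117, 0.1127, 0.3344]
tool_rot: [-0.0, 0.685, 0.729, -0.0]
contact_force: [-0.3, -0.6, 0.1]
gripper_width: 0.107
grasp_force: 60.7
t 6.0 p [0.5117 0.1127 0.3344] yang 3.59 tilt 0.04 w 9.1 gf 60.7 F [-0.3 -0.6  0.1] q7 -0.11
yaw 0.19 shift mm [ 1.7  1.9 16.9]
```

```bash
python3 -m pendant '[[0,0,0,0.005,0],[0,0,0,0.005,0],[0,0,0,0.004,0],[0,0,0,0.002,0],[0,0,0,0.001,0],[0,0,0,0,0],[0,0,0,0,0]]'; python3 go.py .5135 .1145 .3175 93.4
```

```text
t: 6.58
eef_pos: [0.5118, 0.1127, 0.3176]
tool_rot: [-0.0, 0.685, 0.729, -0.0]
contact_force: [-1.2, -0.1, -0.3]
gripper_width: 0.105
grasp_force: 62.5
t 6.58 p [0.5118 0.1127 0.3176] yang 3.59 tilt 0.01 w 9.0 gf 62.5 F [-1.2 -0.1 -0.3] q7 -0.09
yaw -89.81 shift mm [-1.9  1.7  0.1]
```

```bash
python3 -m pendant '[[0,0,0,0,-7.1],[0,0,0,0,-7.1],[0,0,0,0,-7.1],[0,0,0,0,-7.1],[0,0,0,0,-7.1],[0,0,0,0,-7.1],[0,-0.0013,0.0012,0,-7.1],[0,0,0,0,-7.1]]'; python3 -m pendant '[[0,0,0,0,-7.1],[0,0,0,0,-7.1],[0,0,0,0,-7.1],[0,0,0,0,-7.1],[0,0,0,0,-4.6],[0,0,0,0,0],[0,0,0,0,0]]'; python3 go.py .5135 .1145 .3165 93.4;python3 held.py
```

```text
t: 7.25
eef_pos: [0.5139, 0.1126, 0.3179]
tool_rot: [0.0, 0.253, 0.968, 0.0]
contact_force: [-0.0, -0.3, -0.5]
gripper_width: 0.108
grasp_force: 62.8
t: 7.83
eef_pos: [0.5139, 0.1125, 0.3179]
tool_rot: [0.0, -0.028, 1.0, 0.0]
contact_force: [0.5, 0.7, 0.4]
gripper_width: 0.105
grasp_force: 62.8
t 7.83 p [0.5139 0.1125 0.3179] yang 93.22 tilt 0.05 w 8.9 gf 62.8 F [0.5 0.7 0.4] q7 1.31
yaw -0.18 shift mm [0.2 2.  1.4]
scene collar 294 x -29.3 29.9 y -29.3 29.8
scene eye 88 x -14.0 13.6 y -9.4 19.5
scene lowest 229.0
top lowest -177.8
```

```bash
python3 -m pendant '[[0.04,0,0,0,0],[0.04,0,0,0,0],[0.04,0,0,0,0],[0.04,0,0,-0.01,0],[0.04,0,0,-0.03,0],[0.04,0,0,-0.03,0],[0.04,0,0,-0.02,0],[0.04,0,0,0,7],[0.04,0,0,0,8]]' ; python3 go.py .5174 .2652 .30 78.1;  python3 - <<'E'
from h import *
for n in ("scene",):
    im,d=bot.read_camera(n); c=cloud(n,d); q=c.reshape(-1,3); q=q[(np.hypot(q[:,0]-.514,q[:,1]-.115)<.03)]
    s=q[(q[:,2]>.16)&(q[:,2]<.19)]; print("tab",s.mean(0).round(4),s.min(0).round(4),s.max(0).round(4))
    cv2.imwrite("pics/s2.png",im)
E
```

```text
t: 8.68
eef_pos: [0.514, 0.1127, 0.4104]
tool_rot: [0.002, 0.097, 0.995, 0.001]
contact_force: [-0.6, 0.2, -0.6]
gripper_width: 0.469
grasp_force: 0.0
t 8.68 p [0.514  0.1127 0.4104] yang 78.89 tilt 0.25 w 40.1 gf 0.0 F [-0.6  0.2 -0.6] q7 1.07
yaw 0.79 shift mm [ 28.6 149.7 110.6]
tab [0.5155 0.1119 0.1701] [0.5035 0.1078 0.1608] [0.5243 0.1192 0.177 ]
```

```bash
python3 -m pendant '[[0.04,0.006,0.03,0.01,0.8],[0.04,0.006,0.03,0.02,0],[0.04,0.006,0.03,0.02,0],[0.04,0.006,0.03,0.02,0],[0.04,0.0046,0.0297,0.02,0],[0.04,0,0,0.02,0],[0.04,0,0,0.02,0],[0.04,0,0,0.02,0],[0.04,0,0,0.015,0],[0.04,0,0,0.0077,0],[0.04,0,0,0,0],[0.04,0,0,0,0]]';python3 go.py .5174 .2652 .2375 78.1; python3 -m pendant '[[0.0,0,0,0,0],[0.0,0,0,0,0],[0.0,0,0,0,0],[0.0,0,0,0,0],[0.0,0,0,0,0]]' 60;  python3 go.py .517 .2652 .2375 78.1
```

```text
t: 9.73
eef_pos: [0.5153, 0.2652, 0.2354]
tool_rot: [-0.0, 0.1, 0.995, 0.0]
contact_force: [0.1, 0.1, 0.3]
gripper_width: 0.471
grasp_force: 0.0
t 9.73 p [0.5153 0.2652 0.2354] yang 78.49 tilt 0.0 w 40.2 gf 0.0 F [0.1 0.1 0.3] q7 0.8
yaw 0.39 shift mm [-2.   0.4 -2.1]
t: 10.15
eef_pos: [0.5157, 0.2653, 0.2361]
tool_rot: [0.001, 0.101, 0.995, 0.001]
contact_force: [-0.8, -0.4, 6.4]
gripper_width: 0.104
grasp_force: 60.7
t 10.15 p [0.5157 0.2653 0.2361] yang 78.43 tilt 0.11 w 8.9 gf 60.7 F [-0.8 -0.4  6.4] q7 0.8
yaw 0.33 shift mm [-1.3  0.2 -1.4]
```

```bash
python3 -m pendant '[[0,0,0,-0.01,0],[0,0,0,-0.03,0],[0,0,0,-0.03,0],[0,0,0,-0.03,0],[0,0,0,-0.02,0],[0,0,0,0,7.1],[0,0,0,0,7.1],[0,0,0,0,7.1],[0,0,0,0,7.1],[0,0,0,0,7.1],[0,0,0,0,7.1],[0,0,0,0,7.1]]' >/dev/null;python3 -m pendant '[[0,0,0,0,7.1],[0,0,0,0,7.1],[0,0,0,0,7.1],[0,0,0,0,4],[0,0,0,0,0]]'; python3 go.py .5155 .048 .36 3.4
```

```text
t: 11.57
eef_pos: [0.5148, 0.2651, 0.3554]
tool_rot: [-0.0, 0.686, 0.727, -0.0]
contact_force: [-0.9, 0.6, -0.2]
gripper_width: 0.108
grasp_force: 59.6
t 11.57 p [0.5148 0.2651 0.3554] yang 3.31 tilt 0.02 w 9.2 gf 59.6 F [-0.9  0.6 -0.2] q7 -0.39
yaw -0.09 shift mm [-216.8  -12.2   -4.6]
```

```bash
python3 -m pendant '[[0,0,0,-0.025,0],[0,0,0,-0.03,0],[0,0,0,-0.025,0],[0,-0.025,-0.002,0,0],[0,-0.035,-0.002,0,0],[0,-0.035,-0.002,0,0],[0,-0.035,-0.002,0,0],[0,-0.035,-0.002,0,0],[0,-0.035,-0.002,0,0],[0,-0.0168,-0.0002,0,0],[0,0,0,0.02,0],[0,0,0,0.03,0]]' >/dev/null; python3 -m pendant '[[0,0,0,0.02,0],[0,0,0,0.005,0],[0,0,0,0,0],[0,0,0,0,0]]'; python3 go.py .5155 .048 .355 3.4; python3 held.py
```

```text
t: 12.9
eef_pos: [0.5163, 0.048, 0.3609]
tool_rot: [0.0, 0.685, 0.728, 0.0]
contact_force: [0.3, -0.7, -0.4]
gripper_width: 0.107
grasp_force: 59.6
t 12.9 p [0.5163 0.048  0.3609] yang 3.49 tilt 0.04 w 9.2 gf 59.6 F [ 0.3 -0.7 -0.4] q7 -0.0
yaw 0.09 shift mm [ 0.1 -0.8  5.9]
scene collar 99 x -14.1 14.2 y -9.8 17.4
scene foot 78 x -17.8 18.2 y -0.9 8.3
scene eye 105 x -13.9 13.9 y -6.6 15.3
scene lowest 228.2
top lowest -112.2
```

```bash
python3 -m pendant '[[0,0.0014,-0.0022,0,0],[0,0,0,0.006,0],[0,0,0,0.006,0],[0,0,0,0.006,0],[0,0,0,0.003,0],[0,0,0,0.003,0],[0,0,0,0.003,0],[0,0,0,0,0],[0,0,0,0,0]]'; python3 go.py .5135 .1145 .316 3.4
```

```text
t: 13.75
eef_pos: [0.5137, 0.0492, 0.3328]
tool_rot: [-0.0, 0.686, 0.728, -0.0]
contact_force: [0.6, 0.6, -1.3]
gripper_width: 0.106
grasp_force: 59.6
t 13.75 p [0.5137 0.0492 0.3328] yang 3.43 tilt 0.02 w 9.1 gf 59.6 F [ 0.6  0.6 -1.3] q7 0.01
yaw 0.03 shift mm [65.2  3.7 16.8]
```

```bash
python3 -m pendant '[[0,0,0,0.005,0],[0,0,0,0.005,0],[0,0,0,0.004,0],[0,0,0,0.002,0],[0,0,0,0.001,0],[0,0,0,0,0],[0,0,0,0,0]]'; python3 -m pendant '[[0,0,0,0,-7.1],[0,0,0,0,-7.1],[0,0,0,0,-7.1],[0,0,0,0,-7.1],[0,0,0,0,-7.1],[0,0,0,0,-7.1],[0,0,0,0,-7.1]]'; python3 -m pendant '[[0,0,0,0,-7.1],[0,0,0,0,-7.1],[0,0,0,0,-7.1],[0,0,0,0,-7.1],[0,0,0,0,-7.1],[0,0,0,0,-4.7],[0,0,0,0,0],[0,0,0,0,0]]';  python3 go.py .5155 .0497 .316 93.4
```

```text
t: 14.33
eef_pos: [0.5135, 0.0491, 0.3161]
tool_rot: [-0.0, 0.686, 0.728, -0.0]
contact_force: [-2.2, -0.1, 3.8]
gripper_width: 0.11
grasp_force: 60.3
t: 14.92
eef_pos: [0.5139, 0.0494, 0.3161]
tool_rot: [0.0, 0.313, 0.95, 0.0]
contact_force: [-0.4, 0.4, 1.0]
gripper_width: 0.108
grasp_force: 60.0
t: 15.58
eef_pos: [0.5139, 0.0491, 0.3161]
tool_rot: [0.0, -0.028, 1.0, 0.0]
contact_force: [0.6, 0.1, 1.8]
gripper_width: 0.107
grasp_force: 59.9
t 15.58 p [0.5139 0.0491 0.3161] yang 93.16 tilt 0.05 w 9.2 gf 59.9 F [0.6 0.1 1.8] q7 1.44
yaw -0.24 shift mm [-1.6  0.5  0.1]
```

```bash
python3 -m pendant '[[0.04,0,0,0,0],[0.04,0,0,0,0],[0.04,0,0,0,0],[0.04,0,0,-0.01,0],[0.04,0,0,-0.03,0],[0.04,0,0,-0.03,0],[0.04,0,0,-0.03,0],[0.04,0,0,0,7],[0.04,0,0,0,8]]' >/dev/null; python3 go.py .4617 .2768 .30 78.1
```

```text
t 16.33 p [0.5142 0.0492 0.419 ] yang 78.82 tilt 0.3 w 40.0 gf 0.0 F [-0.   1.2 -0.2] q7 1.18
yaw 0.72 shift mm [ 98.9 211.6 119.1]
```

```bash
python3 -m pendant '[[0.04,0.012,0.025,0,0.7],[0.04,0.015,0.032,0,0],[0.04,0.015,0.032,0,0],[0.04,0.015,0.032,0,0],[0.04,0.015,0.032,0.01,0],[0.04,0.015,0.032,0.02,0],[0.04,0.0119,0.0266,0.02,0],[0.04,0,0,0.03,0],[0.04,0,0,0.03,0],[0.04,0,0,0.009,0],[0.04,0,0,0,0],[0.04,0,0,0,0]]'; python3 go.py .4617 .2768 .236 78.1
```

```text
t: 17.33
eef_pos: [0.4592, 0.2761, 0.2979]
tool_rot: [0.0, 0.101, 0.995, 0.0]
contact_force: [0.1, 0.7, 1.0]
gripper_width: 0.469
grasp_force: 0.0
t 17.33 p [0.4592 0.2761 0.2979] yang 78.41 tilt 0.02 w 40.1 gf 0.0 F [0.1 0.7 1. ] q7 0.69
yaw 0.31 shift mm [-2.2  1.2 61.9]
```

```bash
python3 -m pendant '[[0.04,-0.0022,0.0012,0.02,0.3],[0.04,0,0,0.02,0],[0.04,0,0,0.015,0],[0.04,0,0,0.007,0],[0.04,0,0,0,0],[0.0,0,0,0,0],[0.0,0,0,0,0],[0.0,0,0,0,0],[0.0,0,0,0,0],[0.0,0,0,0,0]]' 60 >/dev/null; python3 go.py .4617 .2768 .236 78.1;python3 -m pendant '[[0,0,0,-0.01,0],[0,0,0,-0.03,0],[0,0,0,-0.03,0],[0,0,0,-0.035,0],[0,0,0,-0.035,0],[0,0,0,-0.035,0],[0,0,0,-0.02,0],[0,0,0,0,7.1],[0,0,0,0,7.1],[0,0,0,0,7.1],[0,0,0,0,7.1],[0,0,0,0,7.1]]' >/dev/null;python3 -m pendant '[[0,0,0,0,7.1],[0,0,0,0,7.1],[0,0,0,0,7.1],[0,0,0,0,7.1],[0,0,0,0,7.1],[0,0,0,0,4],[0,0,0,0,0]]'>/dev/null; python3 go.py .5185 -.0165 .36 3.4
```

```text
t 18.17 p [0.4618 0.2774 0.2364] yang 78.17 tilt 0.15 w 8.9 gf 62.0 F [0.5 0.4 8. ] q7 0.68
yaw 0.07 shift mm [-0.1 -0.6  0.4]
t 19.75 p [0.4608 0.2768 0.4306] yang 3.04 tilt 0.01 w 8.9 gf 60.9 F [ 0.7 -0.  -0.1] q7 -0.57
yaw -0.36 shift mm [-296.2   40.2   70.5]
```

```bash
python3 -m pendant '[[0,-0.02,0.003,0,-0.3],[0,-0.035,0.005,0,0],[0,-0.035,0.005,0,0],[0,-0.035,0.005,0,0],[0,-0.035,0.005,0,0],[0,-0.035,0.005,0,0],[0,-0.035,0.005,0,0],[0,-0.035,0.004,0,0],[0,-0.0312,0.003,0,0],[0,0,0,0.02,0],[0,0,0,0.03,0],[0,0,0,0.02,0]]' >/dev/null; python3 -m pendant '[[0,0,0,0,0],[0,0,0,0,0]]' >/dev/null; python3 go.py .5185 -.0165 .36 3.4; python3 held.py
```

```text
t 20.92 p [ 0.5185 -0.0163  0.3599] yang 3.56 tilt 0.12 w 9.0 gf 60.9 F [ 0.5  0.  -0. ] q7 0.08
yaw 0.16 shift mm [-0.2 -0.  -0.1]
scene collar 108 x -13.5 16.4 y -7.0 17.9
scene foot 80 x -16.7 18.3 y -2.2 8.2
scene eye 106 x -12.1 15.0 y -7.0 18.6
scene lowest 229.6
top lowest -180.1
```

```bash
python3 -m pendant '[[0,-0.0007,-0.0005,0,0.1],[0,0,0,0.006,0],[0,0,0,0.006,0],[0,0,0,0.006,0],[0,0,0,0.003,0],[0,0,0,0.003,0],[0,0,0,0.002,0],[0,0,0,0,0],[0,0,0,0,0]]'; python3 go.py .5135 .1145 .316 3.4
```

```text
t: 21.77
eef_pos: [0.5185, -0.017, 0.3339]
tool_rot: [-0.0, 0.686, 0.728, -0.0]
contact_force: [-0.6, 0.8, -0.5]
gripper_width: 0.107
grasp_force: 60.9
t 21.77 p [ 0.5185 -0.017   0.3339] yang 3.37 tilt 0.01 w 9.1 gf 60.9 F [-0.6  0.8 -0.5] q7 0.1
yaw -0.03 shift mm [131.6   2.8  17.9]
```

```bash
python3 -m pendant '[[0,0,0,0.005,0],[0,0,0,0.005,0],[0,0,0,0.004,0],[0,0,0,0.002,0],[0,0,0,0.0015,0],[0,0,0,0,0],[0,0,0,0,0]]'; python3 -m pendant '[[0,0,0,0,-7.1],[0,0,0,0,-7.1],[0,0,0,0,-7.1],[0,0,0,0,-7.1],[0,0,0,0,-7.1],[0,0,0,0,-7.1],[0,0,0,0,-7.1]]'; python3 -m pendant '[[0,0,0,0,-7.1],[0,0,0,0,-7.1],[0,0,0,0,-7.1],[0,0,0,0,-7.1],[0,0,0,0,-7.1],[0,0,0,0,-4.9],[0,0,0,0,0],[0,0,0,0,0]]';  python3 go.py .5155 .0497 .316 93.4
```

```text
t: 22.35
eef_pos: [0.5185, -0.017, 0.3165]
tool_rot: [0.0, 0.686, 0.728, 0.0]
contact_force: [-0.4, -0.7, 0.0]
gripper_width: 0.107
grasp_force: 60.9
t: 22.93
eef_pos: [0.5185, -0.0171, 0.3165]
tool_rot: [0.0, 0.314, 0.949, 0.0]
contact_force: [-0.7, -0.1, -0.8]
gripper_width: 0.106
grasp_force: 60.9
t: 23.6
eef_pos: [0.5184, -0.0172, 0.3165]
tool_rot: [0.0, -0.029, 1.0, 0.0]
contact_force: [0.7, -0.2, -0.2]
gripper_width: 0.108
grasp_force: 60.9
t 23.6 p [ 0.5184 -0.0172  0.3165] yang 93.3 tilt 0.01 w 9.2 gf 60.9 F [ 0.7 -0.2 -0.2] q7 1.53
yaw -0.1 shift mm [-1.  66.9  0.5]
```

```bash
python3 -m pendant '[[0.04,0,0,0,0],[0.04,0,0,0,0],[0.04,0,0,0,0],[0.04,0,0,-0.01,0],[0.04,0,0,-0.03,0],[0.04,0,0,-0.03,0],[0.04,0,0,-0.03,0],[0.04,0,0,0,7],[0.04,0,0,0,8],[0.04,0,0,0,0]]' >/dev/null; python3 go.py .4062 .2889 .30 78.1
```

```text
t 24.43 p [ 0.5185 -0.017   0.418 ] yang 79.02 tilt 0.12 w 40.0 gf 0.0 F [-0.5  0.2 -0.4] q7 1.29
yaw 0.92 shift mm [173.2 276.1 117.8]
```

```bash
python3 -m pendant '[[0.04,0.012,0.02,0,0.9],[0.04,0.018,0.028,0,0],[0.04,0.02,0.032,0,0],[0.04,0.02,0.032,0,0],[0.04,0.02,0.032,0,0],[0.04,0.02,0.032,0,0],[0.04,0.02,0.032,0.01,0],[0.04,0.02,0.032,0.01,0],[0.04,0.016,0.025,0.03,0],[0.04,0.0072,0.0111,0.03,0],[0.04,0,0,0.03,0],[0.04,0,0,0.008,0]]' >/dev/null; python3 -m pendant '[[0.04,0,0,0,0],[0.04,0,0,0,0]]' >/dev/null; python3 go.py .4062 .2889 .236 78.1
```

```text
t 25.6 p [0.4046 0.2874 0.2995] yang 78.43 tilt 0.02 w 40.0 gf 0.0 F [ 0.4 -1.1 -0.2] q7 0.52
yaw 0.33 shift mm [-1.2  1.8 63.5]
```

```bash
python3 -m pendant '[[0.04,-0.0012,0.0018,0.02,0.3],[0.04,0,0,0.02,0],[0.04,0,0,0.015,0],[0.04,0,0,0.008,0],[0.04,0,0,0,0],[0.0,0,0,0,0],[0.0,0,0,0,0],[0.0,0,0,0,0],[0.0,0,0,0,0],[0.0,0,0,0,0]]' 60 >/dev/null; python3 go.py .4062 .2889 .236 78.1;python3 -m pendant '[[0,0,0,-0.01,0],[0,0,0,-0.03,0],[0,0,0,-0.03,0],[0,0,0,-0.035,0],[0,0,0,-0.035,0],[0,0,0,-0.035,0],[0,0,0,-0.02,0],[0,0,0,0,7.1],[0,0,0,0,7.1],[0,0,0,0,7.1],[0,0,0,0,7.1],[0,0,0,0,7.1]]' >/dev/null;python3 -m pendant '[[0,0,0,0,7.1],[0,0,0,0,7.1],[0,0,0,0,7.1],[0,0,0,0,7.1],[0,0,0,0,7.1],[0,0,0,0,3.7],[0,0,0,0,0]]'>/dev/null; python3 go.py .522 -.083 .36 3.4
```

```text
t 26.43 p [0.4062 0.2896 0.2371] yang 78.09 tilt 0.13 w 9.0 gf 61.9 F [-0.4 -0.5  7.1] q7 0.48
yaw -0.01 shift mm [-0.2 -0.7  1.1]
t 28.02 p [0.4052 0.2892 0.4315] yang 3.3 tilt 0.02 w 9.0 gf 60.9 F [-0.1 -0.7 -0.6] q7 -0.71
yaw -0.1 shift mm [-378.5   94.6   71.4]
```

```bash
python3 -m pendant '[[0,-0.025,0.006,0,-0.1],[0,-0.035,0.009,0,0],[0,-0.035,0.009,0,0],[0,-0.035,0.009,0,0],[0,-0.035,0.009,0,0],[0,-0.035,0.009,0,0],[0,-0.035,0.009,0,0],[0,-0.035,0.009,0,0],[0,-0.035,0.009,0,0],[0,-0.035,0.009,0,0],[0,-0.0285,0.007,0,0],[0,-0.01,0.0006,0,0]]' >/dev/null; python3 -m pendant '[[0,0,0,0.02,0],[0,0,0,0.03,0],[0,0,0,0.02,0],[0,0,0,0,0],[0,0,0,0,0]]' >/dev/null; python3 go.py .522 -.083 .36 3.4; python3 held.py
```

```text
t 29.43 p [ 0.5227 -0.0822  0.3606] yang 3.62 tilt 0.13 w 8.6 gf 60.9 F [ 0.7  0.7 -0.1] q7 0.17
yaw 0.22 shift mm [-0.8 -0.8  0.6]
scene collar 108 x -12.5 16.5 y -6.8 17.6
scene foot 89 x -15.9 19.8 y -2.3 7.6
scene eye 108 x -11.5 15.8 y -6.5 18.5
scene lowest 229.3
top foot 6 x 15.4 17.4 y -0.6 6.3
top lowest 226.0
```

```bash
python3 -m pendant '[[0,-0.0017,-0.0003,0,0.2],[0,0,0,0.006,0],[0,0,0,0.006,0],[0,0,0,0.006,0],[0,0,0,0.003,0],[0,0,0,0.003,0],[0,0,0,0.002,0],[0,0,0,0,0],[0,0,0,0,0]]'; python3 go.py .5135 .1145 .317 3.4
```

```text
t: 30.28
eef_pos: [0.5229, -0.0845, 0.3348]
tool_rot: [-0.0, 0.686, 0.727, -0.0]
contact_force: [-0.6, 0.7, -0.5]
gripper_width: 0.11
grasp_force: 60.9
t 30.28 p [ 0.5229 -0.0845  0.3348] yang 3.3 tilt 0.01 w 9.4 gf 60.9 F [-0.6  0.7 -0.5] q7 0.18
yaw -0.1 shift mm [199.2   2.4  17.8]
```

```bash
python3 -m pendant '[[0,0,0,0.005,0],[0,0,0,0.005,0],[0,0,0,0.004,0],[0,0,0,0.002,0],[0,0,0,0.0015,0],[0,0,0,0,0],[0,0,0,0,0]]'; python3 -m pendant '[[0,0,0,0,-7.1],[0,0,0,0,-7.1],[0,0,0,0,-7.1],[0,0,0,0,-7.1],[0,0,0,0,-7.1],[0,0,0,0,-7.1],[0,-0.0006,0.0005,0,-7.1]]'; python3 -m pendant '[[0,0,0,0,-7.1],[0,0,0,0,-7.1],[0,0,0,0,-7.1],[0,0,0,0,-7.1],[0,0,0,0,-7.1],[0,0,0,0,-4.9],[0,0,0,0,0],[0,0,0,0,0]]';  python3 go.py .5155 .0497 .316 93.4
```

```text
t: 30.87
eef_pos: [0.523, -0.0845, 0.3174]
tool_rot: [0.0, 0.686, 0.727, 0.0]
contact_force: [-0.5, -0.4, -0.2]
gripper_width: 0.103
grasp_force: 60.9
t: 31.45
eef_pos: [0.5236, -0.0845, 0.3174]
tool_rot: [0.0, 0.314, 0.949, 0.0]
contact_force: [0.6, 0.5, -0.9]
gripper_width: 0.109
grasp_force: 60.9
t: 32.12
eef_pos: [0.5237, -0.0846, 0.3173]
tool_rot: [0.0, -0.028, 1.0, 0.0]
contact_force: [0.4, -0.5, -0.2]
gripper_width: 0.11
grasp_force: 60.9
t 32.12 p [ 0.5237 -0.0846  0.3173] yang 93.23 tilt 0.01 w 9.4 gf 60.9 F [ 0.4 -0.5 -0.2] q7 1.61
yaw -0.17 shift mm [  0.2 134.6   1.4]
```

```bash
python3 -m pendant '[[0.04,0,0,0,0],[0.04,0,0,0,0],[0.04,0,0,0,0],[0.04,0,0,-0.01,0],[0.04,0,0,-0.03,0],[0.04,0,0,-0.03,0],[0.04,0,0,-0.02,0],[0.04,0,-0.035,0,0],[0.04,0,-0.035,0,0],[0.04,0,-0.035,0,0],[0.04,0,-0.035,0,0],[0.04,0,0,0,0]]' >/dev/null; python3 -m pendant '[[0.04,0,0,0,7.1],[0.04,0,0,0,7.1],[0.04,0,0,0,7.1],[0.04,0,0,0,7.1],[0.04,0,0,0,7.1],[0.04,0,0,0,7.1],[0.04,0,0,0,7.1],[0.04,0,0,0,7.1],[0.04,0,0,0,7.1],[0.04,0,0,0,7.1],[0.04,0,0,0,7.1],[0.04,0,0,0,7.1]]' >/dev/null;python3 -m pendant '[[0.04,0,0,0,7.1],[0.04,0,0,0,7.1],[0.04,0,0,0,7.1],[0.04,0,0,0,7.1],[0.04,0,0,0,7.1],[0.04,0,0,0,7.1],[0.04,0,0,0,7.1],[0.04,0,0,0,7.1],[0.04,0,0,0,7.1],[0.04,0,0,0,7.1],[0.04,0,0,0,7.1],[0.04,0,0,0,7.1]]' >/dev/null
cat > rod.py <<'E'
from h import *
for n in ("scene","top"):
    im,d=bot.read_camera(n); c=cloud(n,d); z=c[...,2]; cv2.imwrite(f"pics/rod_{n}.png",im)
    l=bot.trace("rod",n)
    for x in l[:2]:
        m=np.array(x["mask"]); q=c[m]; q=q[(q[:,2]<.02)]; e=None
        print(n,"trace",round(x["score"],2),m.sum(),cv2.minAreaRect(q[:,:2].astype(np.float32)),np.median(q[:,2]).round(4))
    for g in [(.5237,-.084),(.5184,-.017),(.514,.0495),(.5139,.1135)]:
        q=c[(np.hypot(c[...,0]-g[0],c[...,1]-g[1])<.022)]
        s=q[(q[:,2]>.17)&(q[:,2]<.182)]
        if len(s)>5:
            e,V=np.linalg.eigh(np.cov(s[:,:2].T)); print(n,"tab",len(s),s.mean(0).round(4),s[:,2].max().round(4),"axis",np.degrees(np.arctan2(V[1,1],V[0,1])).round(1)%180)
E
python3 rod.py; python3 go.py .382 -.361 .25 -76
```

```text
scene trace 0.87 807 ((0.5094199180603027, -0.3272331655025482), (0.31890976428985596, 0.011986303143203259), 13.785938262939453) 0.0094
scene tab 52 [ 0.5262 -0.0838  0.1741] 0.1769 axis 9.900000000000006
scene tab 51 [ 0.5217 -0.0167  0.1743] 0.1768 axis 6.300000000000011
scene tab 46 [0.5181 0.0495 0.1743] 0.1768 axis 5.5
scene tab 45 [0.5147 0.1124 0.1739] 0.1765 axis 5.5
top trace 0.6 177 ((0.5523068904876709, -0.31917089223861694), (0.2181270271539688, 0.01088628824800253), 13.803594589233398) 0.0095
top trace 0.31 115 ((0.0, 0.0), (0.0, 0.0), 0.0) nan
top tab 39 [ 0.525  -0.0854  0.1742] 0.1791 axis 0.30000000000001137
top tab 38 [ 0.5204 -0.0182  0.174 ] 0.1791 axis 2.3000000000000114
top tab 39 [0.516  0.0475 0.1738] 0.1771 axis 3.0999999999999943
top tab 39 [0.5132 0.1115 0.1745] 0.1774 axis 2.0
t 35.32 p [ 0.5321 -0.2239  0.4078] yang -76.75 tilt 0.03 w 40.1 gf 0.0 F [-0.3 -0.1  0.5] q7 -0.88
yaw -0.75 shift mm [-178.9   96.7  157.7]
  return _methods._mean(a, axis=axis, dtype=dtype,
  ret = ret.dtype.type(ret / rcount)
```

View pics/rod_scene.png

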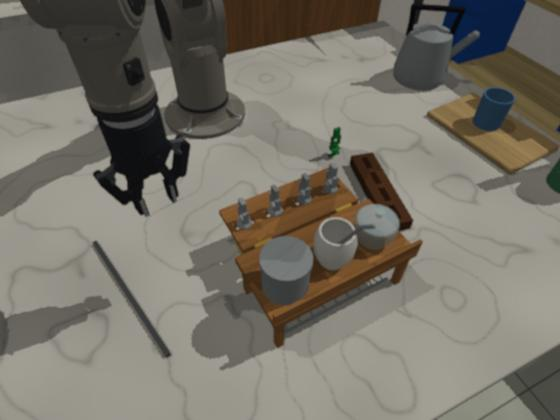

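The scene shows four posts upright and turned in the panel at (243,213) to (332,180), the block empty, and the rod unmoved at (130,298). Now I'll fetch the rod.

```bash
python3 -m pendant '[[0.04,-0.02,0.011,0.01,-0.5],[0.04,-0.03,0.016,0.02,0],[0.04,-0.03,0.016,0.02,0],[0.04,-0.03,0.016,0.02,0],[0.04,-0.03,0.016,0.02,0],[0.04,-0.03,0.016,0.03,0],[0.04,-0.009,0.0045,0.03,0],[0.04,0,0,0,0],[0.04,0,0,0,0]]' >/dev/null; python3 go.py .3827 -.359 .176 -76.2; python3 rod.py 2>/dev/null | grep trace
```

```text
t 36.07 p [ 0.3816 -0.357   0.2591] yang -76.47 tilt 0.17 w 40.1 gf 0.0 F [0.4 0.3 0.8] q7 -0.41
yaw -0.27 shift mm [ 0.7  2.4 83.1]
scene trace 0.62 768 ((0.5089189410209656, -0.3276519775390625), (0.31923413276672363, 0.010847050696611404), 13.939310073852539) 0.0094
scene trace 0.31 301 ((0.0, 0.0), (0.0, 0.0), 0.0) nan
top trace 0.7 536 ((0.5251036882400513, -0.3284760117530823), (0.2846790850162506, 0.01603490673005581), 13.699931144714355) 0.0091
```

```bash
python3 -m pendant '[[0.04,0,0.0024,0.02,-0.3],[0.04,0,0,0.025,0],[0.04,0,0,0.02,0],[0.04,0,0,0.01,0],[0.04,0,0,0.005,0],[0.04,0,0,0.002,0],[0.04,0,0,0,0],[0.0,0,0,0,0],[0.0,0,0,0,0],[0.0,0,0,0,0],[0.0,0,0,0,0],[0.0,0,0,0,0]]' 100; python3 go.py .3827 -.359 .176 -76.2
```

```text
t: 37.27
eef_pos: [0.3831, -0.3596, 0.179]
tool_rot: [0.0, 0.993, 0.12, 0.001]
contact_force: [-1.3, 0.7, 7.3]
gripper_width: 0.064
grasp_force: 98.6
t 37.27 p [ 0.3831 -0.3596  0.179 ] yang -76.2 tilt 0.09 w 5.5 gf 98.6 F [-1.3  0.7  7.3] q7 -0.33
yaw 0.0 shift mm [-0.2 -0.7  3. ]
```

```bash
python3 -m pendant '[[0.03,0,0,0,0],[0.03,0,0,0,0],[0.03,0,0,0,0]]'; python3 -m pendant '[[0.03,0,0,0.003,0],[0.03,0,0,0,0],[0.03,0,0,0,0]]'; python3 -m pendant '[[0.01,0,0,0,0],[0.0,0,0,0,0],[0.0,0,0,0,0],[0.0,0,0,0,0],[0.0,0,0,0,0]]' 70; python3 go.py .3827 -.359 .176 -76.2
```

```text
t: 37.52
eef_pos: [0.3828, -0.3593, 0.178]
tool_rot: [0.0, 0.993, 0.12, 0.0]
contact_force: [-0.3, -0.6, 0.7]
gripper_width: 0.351
grasp_force: 0.0
t: 37.77
eef_pos: [0.3826, -0.3592, 0.1745]
tool_rot: [-0.0, 0.993, 0.12, -0.0]
contact_force: [0.1, 0.2, 0.2]
gripper_width: 0.352
grasp_force: 0.0
t: 38.18
eef_pos: [0.3827, -0.3594, 0.175]
tool_rot: [0.0, 0.993, 0.12, 0.0]
contact_force: [-1.6, 0.1, 4.2]
gripper_width: 0.088
grasp_force: 68.9
t 38.18 p [ 0.3827 -0.3594  0.175 ] yang -76.2 tilt 0.01 w 7.5 gf 68.9 F [-1.6  0.1  4.2] q7 -0.32
yaw 0.0 shift mm [ 0.1 -0.3 -1. ]
```

```bash
python3 -m pendant '[[0,0,0,-0.005,0],[0,0,0,-0.015,0],[0,0,0,-0.025,0],[0,0,0,-0.03,0],[0,0,0,-0.03,0],[0,0,0,-0.03,0],[0,0,0,-0.025,0],[0,0,0,-0.015,0],[0,0,0,0,0]]' 90 >/dev/null; python3 go.py .53 -.4 .35 3.4; python3 -m pendant '[[0,0,0,0,-4],[0,0,0,0,-6],[0,0,0,0,-6],[0,0,0,0,-6],[0,0,0,0,-6],[0,0,0,0,-6],[0,0,0,0,-6],[0,0,0,0,-6],[0,0,0,0,-6],[0,0,0,0,-6],[0,0,0,0,-6],[0,0,0,0,-6]]' >/dev/null;python3 -m pendant '[[0,0,0,0,-6],[0,0,0,0,-3.6],[0,0,0,0,0],[0,0,0,0,0]]' >/dev/null; python3 go.py .54 -.4 .35 3.4
```

```text
t 38.93 p [ 0.3833 -0.3601  0.3531] yang -76.2 tilt 0.34 w 6.8 gf 90.0 F [ 0.4  1.2 -0.6] q7 -0.49
yaw -79.6 shift mm [-48.5 144.1   4. ]
t 40.27 p [ 0.3825 -0.3591  0.3489] yang 3.28 tilt 0.09 w 6.5 gf 90.0 F [ 0.4  1.3 -0.9] q7 0.78
yaw -0.12 shift mm [-50.2 154.8  -1.4]
```

```bash
python3 -m pendant '[[0,-0.015,0.01,0,0],[0,-0.02,0.02,0,0],[0,-0.015,0.03,0,0],[0,0,0.03,0,0],[0,0,0.03,0,0],[0,0,0.02,0,0],[0,0,0.0148,0,0],[0,0,0,0.015,0],[0,0,0,0.015,0],[0,0,0,0.008,0],[0,0,0,0,0],[0,0,0,0,0]]' >/dev/null; python3 go.py .54 -.4 .3075 3.4
cat > thr.py <<'E'
from h import *
o,p,r=state(); print("t",o["t"],p.round(4),"w",round(o["gripper_width"]*85.4,1),"gf",round(o["grasp_force"]))
for n in ("scene","top"):
    im,d=bot.read_camera(n); c=cloud(n,d); cv2.imwrite(f"pics/thr_{n}.png",im)
    l=(c-p)@r
    m=(l[...,0]>.03)&(l[...,0]<.31)&(abs(l[...,1])<.03)&(abs(l[...,2]-.17)<.03)&(im.max(2)<95)&(c[...,2]>.115)
    q=c[m]
    if len(q)<15: print(n,"few",len(q)); continue
    lq=l[m]; A=np.c_[np.ones(len(q)),lq[:,0]]
    # silhouette middle in y, top surface in z, per bin along tool x
    for a in np.arange(.03,.3,.05):
        b=lq[(lq[:,0]>=a)&(lq[:,0]<a+.05)]
        if len(b)>5: print(n,"s",round(a+.025,3),len(b),"y",(np.percentile(b[:,1],[3,97])*1e3).round(1),"z",(np.percentile(b[:,2],[3,50,97])*1e3).round(1))
    print(n,"tip",(np.percentile(lq[:,0],99.5)*1e3).round(1),"world x,y tip",q[lq[:,0]>lq[:,0].max()-.02].mean(0).round(4))
E
python3 thr.py
```

```text
t 41.27 p [ 0.54   -0.4     0.3112] yang 3.34 tilt 0.08 w 6.8 gf 90.0 F [-0.7  0.9 -1.6] q7 0.72
yaw -0.06 shift mm [-0.   0.1  3.7]
t 41.2667 [ 0.54   -0.4     0.3112] w 6.8 gf 90
scene s 0.055 250 y [-2.7  7.7] z [164.3 166.8 173.2]
scene s 0.105 229 y [-2.4  7.4] z [164.7 166.8 173.5]
scene s 0.155 213 y [-2.4  7.9] z [164.9 167.4 173.7]
scene s 0.205 198 y [-1.8  8. ] z [165.1 167.5 174.2]
scene s 0.255 188 y [-2.2  8.2] z [165.6 167.8 174.2]
scene s 0.305 36 y [-2.2  7.7] z [166.1 168.3 196.1]
scene tip 287.6 world x,y tip [ 0.5234 -0.0976  0.12  ]
top s 0.055 98 y [-2.6  6.5] z [162.4 165.1 170.7]
top s 0.105 98 y [-2.5  7. ] z [161.9 165.7 170. ]
top s 0.155 93 y [-2.4  6.1] z [162.7 166.  170. ]
top s 0.205 91 y [-2.3  6. ] z [164.  166.4 171. ]
top s 0.255 103 y [-2.1  7.5] z [163.8 167.  170.7]
top s 0.305 13 y [-2.1  6.7] z [165.6 168.  177.7]
top tip 284.7 world x,y tip [ 0.5262 -0.1241  0.1438]
```

View pics/thr_scene.png

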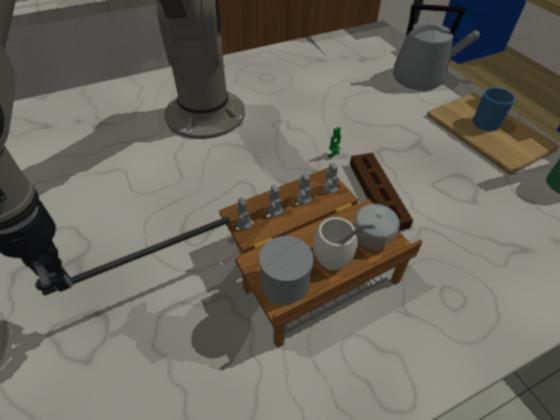

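```bash
python3 -m pendant '[[0,0,0.0012,0.0025,-0.05],[0,0,0,0,0],[0,0.008,0,0,0],[0,0.008,0,0,0],[0,0.008,0,0,0],[0,0.008,0,0,0],[0,0.008,0,0,0],[0,0.008,0,0,0],[0,0.004,0,0,0],[0,0,0,0,0],[0,0,0,0,0]]'; python3 go.py .54 -.4 .3087 3.4; python3 thr.py
```

```text
t: 42.28
eef_pos: [0.5384, -0.3478, 0.3094]
tool_rot: [0.0, 0.685, 0.728, -0.0]
contact_force: [1.2, -0.6, -1.4]
gripper_width: 0.079
grasp_force: 90.0
t 42.28 p [ 0.5384 -0.3478  0.3094] yang 3.48 tilt 0.01 w 6.8 gf 90.0 F [ 1.2 -0.6 -1.4] q7 0.65
yaw 0.08 shift mm [-52.2  -1.5   0.7]
t 42.2833 [ 0.5384 -0.3478  0.3094] w 6.8 gf 90
scene s 0.055 229 y [-2.4  7.7] z [164.1 166.4 173.2]
scene s 0.105 214 y [-2.7  7.8] z [164.8 166.8 173.4]
scene s 0.155 197 y [-2.2  7.9] z [165.  167.  173.4]
scene s 0.205 182 y [-2.4  8.3] z [165.2 167.4 173.4]
scene s 0.255 294 y [-5.9 16.2] z [142.9 167.4 189.8]
scene s 0.305 31 y [-2.2  7.9] z [166.3 167.9 175.3]
scene tip 286.9 world x,y tip [ 0.5275 -0.0688  0.1403]
top s 0.055 89 y [-3.2  5.4] z [163.2 165.9 169.5]
top s 0.105 96 y [-3.1  5.9] z [162.9 166.3 170.2]
top s 0.155 90 y [-2.9  5.2] z [163.5 166.7 171.8]
top s 0.205 100 y [-2.8  6.8] z [163.6 167.1 171.2]
top s 0.255 117 y [-11.2  14.5] z [145.9 167.2 186.2]
top s 0.305 12 y [-2.6  6.6] z [164.9 167.8 177.1]
top tip 284.3 world x,y tip [ 0.5236 -0.0756  0.1429]
```

```bash
python3 -m pendant '[[0,0.006,0,0.0005,0],[0,0.008,0,0,0],[0,0.008,0,0,0],[0,0.008,0,0,0],[0,0.008,0,0,0],[0,0.008,0,0,0],[0,0.008,0,0,0],[0,0.008,0,0,0],[0,0.004,0,0,0],[0,0,0,0,0]]'; python3 go.py .534 -.27 .3087 3.4; python3 thr.py | grep -E "0.05|tip"
```

```text
t: 43.22
eef_pos: [0.5346, -0.2807, 0.3088]
tool_rot: [-0.0, 0.685, 0.729, 0.0]
contact_force: [-0.2, 0.4, -0.7]
gripper_width: 0.078
grasp_force: 90.0
t 43.22 p [ 0.5346 -0.2807  0.3088] yang 3.56 tilt 0.04 w 6.7 gf 90.0 F [-0.2  0.4 -0.7] q7 0.55
yaw 0.16 shift mm [10.7  0.1  0.1]
scene s 0.055 196 y [-2.1  7.9] z [164.3 166.2 172.2]
scene tip 285.9 world x,y tip [ 0.5245 -0.0035  0.1423]
top s 0.055 88 y [-3.1  5. ] z [163.1 166.1 170.5]
top tip 284.0 world x,y tip [ 0.519  -0.0076  0.1412]
```

```bash
python3 -c "
import cv2
im=cv2.imread('pics/thr_scene.png')[150:260,190:370]; cv2.imwrite('pics/thr_c.png',cv2.resize(im,None,fx=4,fy=4,interpolation=cv2.INTER_CUBIC))"
```

```text
(no output)
```

View pics/thr_c.png

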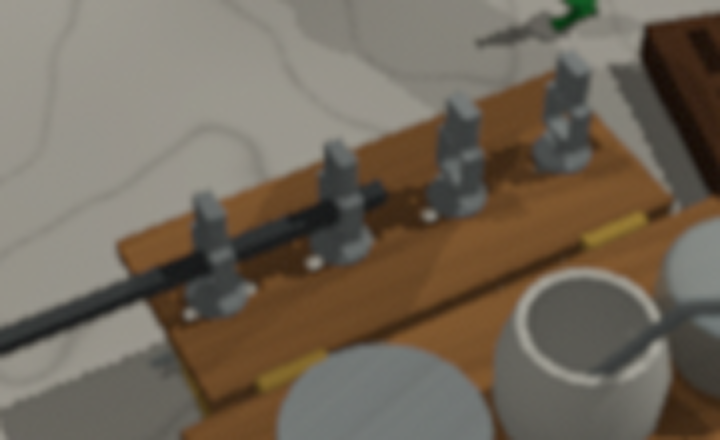

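The rod is through the first two eyes (tip at about (380,192) in the crop) and aimed at the third. I'll keep feeding.

```bash
python3 -m pendant '[[0,0.006,0,0,0.1],[0,0.008,0,0,0],[0,0.008,0,0,0],[0,0.008,0,0,0],[0,0.008,0,0,0],[0,0.008,0,0,0],[0,0.008,0,0,0],[0,0.008,0,0,0],[0,0.004,0,0,0],[0,0,0,0,0]]'; python3 go.py .532 -.22 .3087 3.4; python3 thr.py | grep -E "0.05|tip"
```

```text
t: 44.15
eef_pos: [0.5306, -0.2148, 0.3088]
tool_rot: [-0.0, 0.685, 0.728, 0.0]
contact_force: [-0.3, 0.1, -0.5]
gripper_width: 0.084
grasp_force: 90.0
t 44.15 p [ 0.5306 -0.2148  0.3088] yang 3.46 tilt 0.04 w 7.1 gf 90.0 F [-0.3  0.1 -0.5] q7 0.43
yaw 0.06 shift mm [-5.2  1.1  0.1]
scene s 0.055 181 y [-1.8  7.5] z [164.2 166.4 172.6]
scene tip 286.0 world x,y tip [0.522  0.0626 0.1412]
top s 0.055 97 y [-2.9  6.4] z [162.7 166.  170.1]
top tip 283.2 world x,y tip [0.5156 0.0599 0.1407]
```

```bash
python3 -m pendant '[[0,0.006,0.0003,0,0],[0,0.008,0,0,0],[0,0.008,0,0,0],[0,0.008,0,0,0],[0,0.008,0,0,0],[0,0.008,0,0,0],[0,0.008,0,0,0],[0,0.008,0,0,0],[0,0,0,0,0]]'; python3 -m pendant '[[0,0.008,0,0,0],[0,0.008,0,0,0],[0,0.007,0,0,0],[0,0,0,0,0],[0,0,0,0,0]]'; python3 go.py .532 -.128 .3087 3.4; python3 thr.py | grep -E "0.05|tip"; python3 -c "
import cv2
im=cv2.imread('pics/thr_scene.png')[120:280,150:370]; cv2.imwrite('pics/thr_c2.png',cv2.resize(im,None,fx=3.5,fy=3.5,interpolation=cv2.INTER_CUBIC))"
```

```text
t: 45.0
eef_pos: [0.5272, -0.1521, 0.3087]
tool_rot: [-0.0, 0.685, 0.728, 0.0]
contact_force: [0.3, 0.3, -0.8]
gripper_width: 0.078
grasp_force: 90.0
t: 45.42
eef_pos: [0.5258, -0.1308, 0.3088]
tool_rot: [-0.0, 0.686, 0.728, 0.0]
contact_force: [0.0, 0.4, -0.6]
gripper_width: 0.078
grasp_force: 90.0
t 45.42 p [ 0.5258 -0.1308  0.3088] yang 3.42 tilt 0.01 w 6.6 gf 90.0 F [ 0.   0.4 -0.6] q7 0.27
yaw 0.02 shift mm [2.5 6.3 0.1]
scene s 0.055 277 y [-6.6 15.8] z [142.9 166.2 184.8]
scene tip 285.9 world x,y tip [0.5138 0.147  0.14  ]
top s 0.055 119 y [-11.9  13.9] z [145.8 165.6 188.1]
top tip 284.2 world x,y tip [0.5114 0.1445 0.1402]
```

View pics/thr_c2.png

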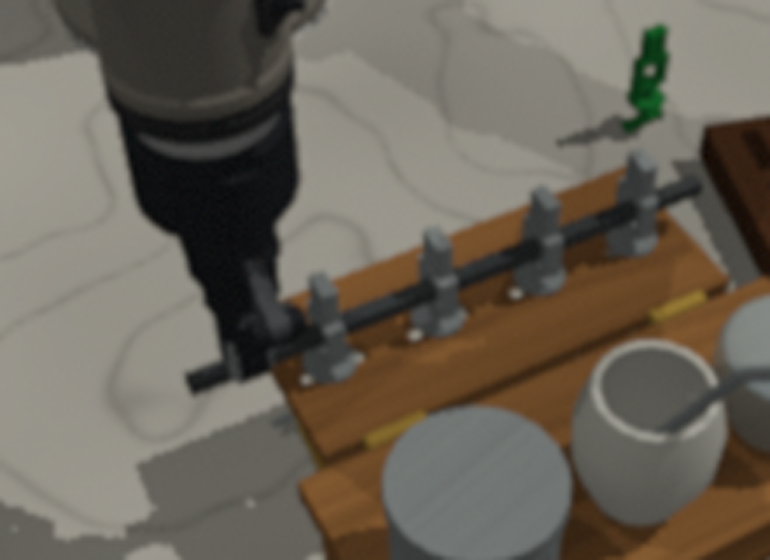

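The rod is through all four eyes and its tip stands out past the last post at (695,187). I'll lower it slightly, release and retreat.

```bash
python3 -m pendant '[[0,0,0,0.0015,0],[0,0,0,0.001,0],[0,0,0,0,0],[0.02,0,0,0,0],[0.03,0,0,0,0],[0.035,0,0,0,0],[0.035,0,0,0,0],[0.035,0,0,0,0],[0.035,0,0,-0.005,0],[0.035,0,0,-0.01,0],[0.035,0,0,-0.02,0],[0.035,0,0,-0.03,0]]'; python3 -m pendant '[[0.035,0,0,-0.03,0],[0.035,-0.03,0,-0.03,0],[0.035,-0.035,0,0,0],[0.035,-0.035,0,0,0],[0.035,-0.035,0,0,0],[0.035,-0.02,0,0,0],[0.035,0,0,0,0]]'
python3 - <<'E'
from h import *
for n in ("scene","top"):
    im,d=bot.read_camera(n); c=cloud(n,d)
    if n=="scene": cv2.imwrite("pics/fin.png",cv2.resize(im[120:300,150:400],None,fx=3.2,fy=3.2,interpolation=cv2.INTER_CUBIC))
    m=(im.max(2)<80)&(c[...,2]>.125)&(c[...,2]<.155)&(c[...,1]>-.25)&(c[...,1]<.25)&(abs(c[...,0]-.52+.06*(c[...,1]))<.02)
    q=c[m]; print(n,len(q),q.min(0).round(3),q.max(0).round(3),np.median(q[:,2]).round(4))
    for g in [(.5237,-.084),(.5184,-.017),(.514,.0495),(.5139,.1135)]:
        q=c[(np.hypot(c[...,0]-g[0],c[...,1]-g[1])<.022)]; s=q[(q[:,2]>.17)&(q[:,2]<.185)]
        print(n,"tab",s.mean(0).round(4),s[:,2].max().round(4))
E
```

```text
t: 46.52
eef_pos: [0.525, -0.1311, 0.3709]
tool_rot: [-0.002, 0.686, 0.728, -0.001]
contact_force: [1.0, -0.1, -0.4]
gripper_width: 0.411
grasp_force: 0.0
t: 47.1
eef_pos: [0.5334, -0.2911, 0.4321]
tool_rot: [0.002, 0.689, 0.725, -0.001]
contact_force: [-0.4, -0.8, -0.1]
gripper_width: 0.41
grasp_force: 0.0
scene 1213 [ 0.499 -0.163  0.125] [0.54  0.156 0.155] 0.1383
scene tab [ 0.5261 -0.0839  0.1742] 0.1769
scene tab [ 0.5214 -0.0168  0.1739] 0.1767
scene tab [0.5181 0.0494 0.1741] 0.1772
scene tab [0.5149 0.1125 0.174 ] 0.1767
top 601 [ 0.5   -0.164  0.127] [0.534 0.152 0.154] 0.1384
top tab [ 0.525  -0.0854  0.1742] 0.1804
top tab [ 0.5201 -0.0181  0.1745] 0.177
top tab [0.516  0.0475 0.1739] 0.1783
top tab [0.5135 0.1115 0.174 ] 0.1773
```

View pics/fin.png

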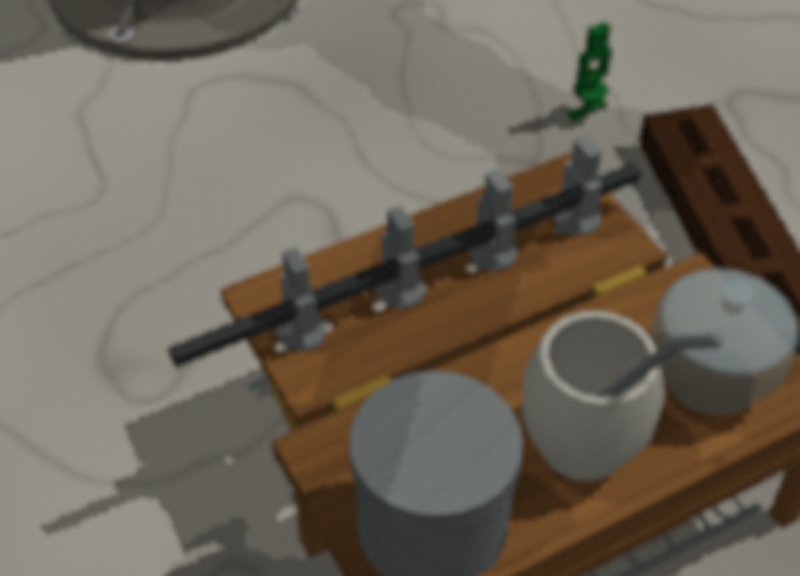

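The rod lies through all four eyes and sticks out at both ends, (175,355) and (638,172). The posts are seated and locked, the bystanders are in place and the gripper is clear, so I'm handing in.

```bash
python3 -c "
from station import bot
print(bot.hand_in())"
```

```text
the job is handed in; nothing more can be done
None
```

I handed the job in at about 47 s: all four posts are locked in their slots, the rod runs through every eye and sticks out roughly 40 mm or more past both outer posts, and the cup, tin and bowl were not touched; the hand-in returned no verdict.

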